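# Seal the display canisters, tallest first

## Robot

A 7-joint arm with a two-finger parallel gripper is mounted at the origin on the work surface. World frame = base frame: x ahead of the robot, y to its left, z up, the work surface at z = 0. Lengths are in mm, angles in degrees, forces in N, time in s.
With the tool pointing down it reaches from about 400 to 850 mm from the base axis. Payload 10.4 kg.
Tool frame: the origin (TCP) lies on the mounting face of the last link; the fingertips stand 173 mm ahead of it and the grasp point (between the pads) lies 155 mm ahead of it; z points along the fingers, y is the line along which they close (so a half turn about z gives the same grasp; the last joint's range is limited). The gripper opens to 85 mm and grips with 20 to 120 N. Pads are 22 mm wide; open, the fingers measure 114 mm over their backs; the gripper's body (76 mm by 85 mm) begins 54 mm behind the grasp point. The pads swing forward as they close: fully open they stand 13 mm farther back than shut.
Start: joints at [71.528, 19.034, -3.707, 83.658, 1.238, 77.344, -5.071], TCP at [184.594, -597.124, 404.738] pointing down, gripper open.
Joint ranges: [-148.97, 148.97], [-28.65, 121.19], [-84.17, 76.75], [9.2, 138.47], [-72.65, 252.65], [3.7, 117.97], [-149.18, 149.18]. Speed limits (degrees/s): [127.2, 127.2, 159.86, 159.86, 180, 180, 180].

## Interface

Orientations are given as a 3x3 rotation matrix whose columns are the frame's x, y, z axes.
In Python, from workcell import robot gives the robot as it stands.
- The arm moves only by the shell command python3 -m crank 'ROWS'. ROWS is JSON, a list that holds one entry, the list of rows, each a list of 7 numbers: the opening, from -1 (shut) to 1 (fully open), so that 0 is half open, then the shift along the world's x, y, z in units of 30 mm (1.0 is 30 mm), then the turn, a rotation vector about the world's x, y, z in units of 8 degrees (1.0 is 8 degrees). In form: [[[claw, dx, dy, dz, rx, ry, rz], ...]]. A call has 1 to 20 rows; each row shifts and turns the commanded pose from where the row before left it; what a row does not reach is not made up. A row lasts 1/10 s, in which the tool goes at most 50 mm and 8.59 degrees, less where a joint would pass 70% of its speed; a pose out of reach is approached as far as the arm can. A call is refused whole if a number of a shift passes 1 or a number of a turn 1, either way. A call with a gripper value outside its range is refused whole. The fingers move at their own pace and stop on an object; the grip force is fixed at half the most. Time passes only in rows, so rows that do not move let the fingers close. It gives the time, the measured TCP pose, the force and the opening at its end, in the units of the state.
- robot.sense(): the state, without advancing time (a new reading comes with each control period).
- robot.read_camera(name): name is "side" or "top"; returns a dict with "frame" (400x640x3 uint8, red, green, blue), "z_map" (400x640 float32, mm along the optical axis (not along the pixel's ray), 0 where there is no reading), "mtx" (3x3 intrinsics, pixels), "R" (3x3) and "t" (3): a world point X has camera coordinates R X + t. Camera axes: x right, y down, z forward; pixel columns grow to the right and rows downward; lengths in mm; the calibration is good to about 2 mm. A picture is of the moment at which its call begins.
- robot.hand_in(): hands the job in, once; it reports no verdict.
The state is a dict: "time": time; "qpos": joint angles; "joint_velocities": joint speeds; "tau": joint torques, N m; "ee_pos": TCP position; "eef_rot": TCP orientation; "contact_force": force on the tool from outside, world axes, zero at the start; "wrist_torque": the same for the moment, N m; "grip_width": opening from 0.0 (shut) to 1.0 (fully open).
Only numpy, scipy, OpenCV 4.12 (cv2) and the standard library are available. Lean on these libraries where they do the work, as an engineer would, in place of code of your own. Each camera call takes 0.05 s, during which the arm holds its last target. There are 200 camera calls.

## Task

Close up the display canisters: with the gripper's fingers closed, push the raised seal button on the lid fully down until it stops, first on the tallest canister (orange button), then on the middle one (green button), and last on the lowest (blue button). The canister with the white button stays open, so do not push its button. Leave every canister standing where it is on the tray, never lifting or tipping one, and do not disturb the mug, the jar or the spatula.

Things in the scene. Friction and masses are not known exactly. Their poses are not given: they have to be found in the camera images.
- can_orange: the tallest canister, the one with the orange seal button: loose, upright, clear plastic body 78 mm square under a grey lid 90 mm square; lid top 140 mm above the canister's underside. About 0.30 kg. Origin at the centre of the underside, z up; it stands on the display tray, whose floor is 8 mm above the counter. Four canisters stand in a row on the tray, about 125 mm apart, in any order.
- seal_orange (a joint): how far the orange seal button is pushed in, m: 0 = fully up (top 15 mm above the lid), 0.012 = fully down on its stop (top 3 mm above the lid). It starts between 0 and 0.002, slides stiffly straight down against about 4 N of friction, has no spring and stays where it is left.
- top_orange (a point): centre of the top face of the orange button: a flat disc 40 mm across in the middle of the lid; this point moves with the button.
- can_green: the middle-sized canister, the one with the green seal button: loose, upright, clear plastic body 78 mm square under a grey lid 90 mm square; lid top 115 mm above the canister's underside. About 0.30 kg. Origin at the centre of the underside, z up; it stands on the display tray, whose floor is 8 mm above the counter. Four canisters stand in a row on the tray, about 125 mm apart, in any order.
- seal_green (a joint): how far the green seal button is pushed in, m: 0 = fully up (top 15 mm above the lid), 0.012 = fully down on its stop (top 3 mm above the lid). It starts between 0 and 0.002, slides stiffly straight down against about 4 N of friction, has no spring and stays where it is left.
- top_green (a point): centre of the top face of the green button: a flat disc 40 mm across in the middle of the lid; this point moves with the button.
- can_blue: the lowest canister, the one with the blue seal button: loose, upright, clear plastic body 78 mm square under a grey lid 90 mm square; lid top 90 mm above the canister's underside. About 0.30 kg. Origin at the centre of the underside, z up; it stands on the display tray, whose floor is 8 mm above the counter. Four canisters stand in a row on the tray, about 125 mm apart, in any order.
- seal_blue (a joint): how far the blue seal button is pushed in, m: 0 = fully up (top 15 mm above the lid), 0.012 = fully down on its stop (top 3 mm above the lid). It starts between 0 and 0.002, slides stiffly straight down against about 4 N of friction, has no spring and stays where it is left.
- top_blue (a point): centre of the top face of the blue button: a flat disc 40 mm across in the middle of the lid; this point moves with the button.
- can_white: a middle-sized canister, the one with the white seal button: loose, upright, clear plastic body 78 mm square under a grey lid 90 mm square; lid top 115 mm above the canister's underside. About 0.30 kg. Origin at the centre of the underside, z up; it stands on the display tray, whose floor is 8 mm above the counter. Four canisters stand in a row on the tray, about 125 mm apart, in any order.
- seal_white (a joint): how far the white seal button is pushed in, m: 0 = fully up (top 15 mm above the lid), 0.012 = fully down on its stop (top 3 mm above the lid). It starts between 0 and 0.002, slides stiffly straight down against about 4 N of friction, has no spring and stays where it is left.
- top_white (a point): centre of the top face of the white button: a flat disc 40 mm across in the middle of the lid; this point moves with the button.
- tray: dark grey display tray fixed to the counter, 150 mm deep (x) by 560 mm long (y), floor 8 mm and lip 14 mm above the counter; origin at the centre of its underside.
- mug: bystander: white mug, rim 76 mm across, 85 mm high, loose, near the tray; origin at the centre of its underside, handle towards its +y.
- shaker: bystander: small amber glass jar with a steel cap, 42 mm across, 85 mm high, loose, beyond the tray; origin at the centre of its underside.
- spatula: bystander: spatula 240 mm long with a wooden handle and a steel blade, lying loose on the counter beyond the tray; origin below its middle, x along it.
Not all that is in view belongs to the job. What is shaped like the can_green but turquoise is not meant. Leave any red look-alike of the can_orange alone.

How it is judged:
By the outcome, as a careful person would: the job done as asked, in the order asked, and still so for the second after the job is handed in, with the robot touching nothing.
It also fails if it takes over 45 s, if anything falls off the work surface, if the arm or the gripper's body presses on something with over 40 N, if the wrist force passes 120 N, or if a joint passes its speed limit or range.

## Working session

There is one attempt and no reset: what is moved stays moved. The work goes in short steps, Python scripts to look and compute and a shell command to move; the robot and the scene stay as the last step left them, time stands still between calls to the robot, and variables do not carry over. Pictures are saved under pics/ and viewed, on a budget of 10 in all, crops included, one or two more only if the job needs it, and the job is handed in when it is done.

```bash
mkdir -p pics; python3 - <<'E'
from workcell import robot
import cv2,numpy as np
s=robot.sense();print({k:np.round(v,2).tolist() for k,v in s.items()})
for n in("top","side"):
    c=robot.read_camera(n);cv2.imwrite(f"pics/{n}0.png",c["frame"][:,:,::-1]);np.savez(f"{n}0.npz",**c);print(n,c["mtx"].tolist(),np.round(c["R"],3).tolist(),c["t"])
E
```

```text
{'time': 0.0, 'qpos': [71.53, 19.07, -3.71, 83.7, 1.24, 77.35, -5.07], 'joint_velocities': [0.0, 0.01, 0.0, 0.01, -0.01, 0.0, -0.02], 'tau': [0.0, -62.54, 0.05, -39.16, 0.02, 0.01, 0.0], 'ee_pos': [184.56, -596.99, 403.93], 'eef_rot': [[0.96, 0.3, -0.0], [0.3, -0.96, 0.0], [-0.0, -0.0, -1.0]], 'contact_force': [-0.69, -0.01, -0.1], 'wrist_torque': [0.01, -0.05, 0.03], 'grip_width': 1.0}
top [[378.69012501348095, 0.0, 319.2389256812147], [0.0, 378.69012501348095, 193.5138422823047], [0.0, 0.0, 1.0]] [[0.006, -1.0, 0.002], [-0.99, -0.006, -0.144], [0.144, -0.002, -0.99]] [ 27.39313641 519.49579007 969.69244324]
side [[418.06598307394944, 0.0, 324.9505654641915], [0.0, 418.06598307394944, 193.43181239942334], [0.0, 0.0, 1.0]] [[0.988, -0.151, 0.015], [-0.105, -0.753, -0.65], [0.11, 0.641, -0.76]] [-505.14963602  155.5074945  1060.57534004]
```

View pics/top0.png

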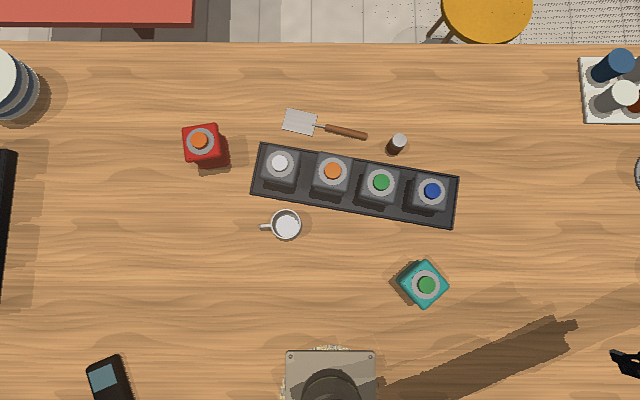

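View pics/side0.png

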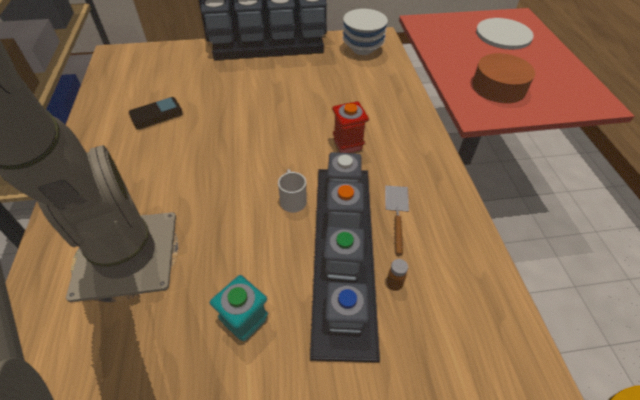

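Top view: white button at (280,163), orange (333,171), green (381,182), blue (432,191) on the tray; red decoy at (200,140), turquoise decoy at (426,285). The side view agrees. Next I'll measure the button centres.

```bash
cat > h.py <<'E'
import cv2,numpy as np
Z={'orange':163,'green':138,'blue':113,'white':138}
H={'orange':(5,18),'green':(50,75),'blue':(105,125)}
S={'top':{'orange':(333,171),'green':(381,182),'blue':(432,191)},'side':{'orange':(346,192),'green':(345,240),'blue':(347,298)}}
def centre(c,name,seed,z):
    hsv=cv2.cvtColor(c['frame'],cv2.COLOR_RGB2HSV);lo,hi=H[name]
    m=cv2.inRange(hsv,(lo,110,60),(hi,255,255))
    n,l,st,ce=cv2.connectedComponentsWithStats(m)
    i=min(range(1,n),key=lambda k:np.hypot(*(ce[k]-seed))+(1e3 if st[k,4]<40 else 0))
    u,v=ce[i];mm=l==i;K,R,t=c['mtx'],c['R'],c['t']
    d=R.T@np.linalg.solve(K,[u,v,1]);o=-R.T@t
    p=o+d*(z-o[2])/d[2]
    ys,xs=np.nonzero(cv2.erode(mm.astype(np.uint8),np.ones((3,3))));zz=c['z_map'][ys,xs]
    P=(R.T@(np.linalg.solve(K,np.c_[xs,ys,np.ones(len(xs))].T)*zz-t[:,None]))
    return (u,v),st[i,2:].tolist(),p,np.median(P,1)
E
python3 - <<'E'
from h import *
for n in('top','side'):
    c=np.load(n+'0.npz')
    for k in H:
        uv,s,p,P=centre(c,k,S[n][k],Z[k]-1);print(n,k,np.round(uv,1),s,np.round(p,1),'depth',np.round(P,1))
E
```

```text
top orange [332.3 170.3] [17, 18, 234] [5.565e+02 3.000e-01 1.620e+02] depth [556.8   0.9 163.3]
top green [380.8 181.5] [16, 16, 200] [ 534.9 -117.4  137. ] depth [ 534.8 -117.6  138. ]
top blue [432.2 190.4] [16, 16, 197] [ 517.8 -247.9  112. ] depth [ 518.  -247.3  114.3]
side orange [345.4 191.8] [16, 15, 199] [556.9  -6.1 162. ] depth [556.9  -4.5 160.7]
side green [344.6 239.3] [16, 16, 194] [ 534.7 -122.8  137. ] depth [ 535.2 -121.9  135.7]
side blue [347.2 298. ] [18, 19, 256] [ 517.8 -251.9  112. ] depth [ 517.8 -252.   111.4]
```

Top and side agree in x and differ by about 5 mm in y, so I take the mean: orange (557,-3), green (535,-120), blue (518,-250). Next I close the fingers and travel high to a spot above orange.

```bash
python3 -m crank '[[[-1,0.3,0.5,0,0,0,0],[-1,0.63,1,0,0,0,0],[-1,0.63,1,0,0,0,0],[-1,0.63,1,0,0,0,0],[-1,0.63,1,0,0,0,0],[-1,0.63,1,0,0,0,0],[-1,0.63,1,0,0,0,0],[-1,0.63,1,0,0,0,0],[-1,0.63,1,0,0,0,0],[-1,0.63,1,0,0,0,0],[-1,0.63,1,0,0,0,0],[-1,0.63,1,0,0,0,0],[-1,0.63,1,0,0,0,0],[-1,0.63,1,0,0,0,0],[-1,0.63,1,0,0,0,0],[-1,0.63,1,0,0,0,0],[-1,0.63,1,0,0,0,0],[-1,0.63,1,0,0,0,0],[-1,0.3,0.5,0,0,0,0],[-1,0,0,0,0,0,0]]]'
python3 -c "
from workcell import robot;import numpy as np
print({k:np.round(v,2).tolist() for k,v in robot.sense().items()})"
```

```text
time: 2.1
ee_pos: [524.6, -54.4, 404.4]
eef_rot: [[0.954, 0.3, -0.0], [0.3, -0.954, 0.001], [0.0, -0.001, -1.0]]
contact_force: [0.0, 0.2, 0.4]
grip_width: 0.001
{'time': 2.1, 'qpos': [32.34, 9.47, -34.56, 96.96, 5.45, 75.31, -75.81], 'joint_velocities': [2.24, -1.26, 2.73, 1.2, -0.11, 0.37, 2.66], 'tau': [-0.93, -43.97, -3.91, -39.15, 0.16, -0.07, -0.74], 'ee_pos': [524.58, -54.38, 404.35], 'eef_rot': [[0.95, 0.3, -0.0], [0.3, -0.95, 0.0], [0.0, -0.0, -1.0]], 'contact_force': [0.03, 0.2, 0.37], 'wrist_torque': [-0.02, -0.01, 0.03], 'grip_width': 0.0}
```

```bash
python3 -m crank '[[[-1,0.54,0.85,0,0,0,0],[-1,0.54,0.85,0,0,0,0],[-1,0,0,0,0,0,0],[-1,0,0,-0.6,0,0,0],[-1,0,0,-0.7,0,0,0],[-1,0,0,-0.5,0,0,0],[-1,0,0,0,0,0,0],[-1,0,0,0,0,0,0]]]'
python3 - <<'E'
from workcell import robot
import cv2,numpy as np
for n in("top","side"):
    c=robot.read_camera(n);f=c["frame"][:,:,::-1]
    f=f[110:250,230:470] if n=="top" else f[100:300,250:450]
    cv2.imwrite(f"pics/{n}1.png",cv2.resize(f,None,fx=3,fy=3))
a,b=cv2.imread("pics/top1.png"),cv2.imread("pics/side1.png")
E
```

```text
time: 2.9
ee_pos: [556.3, -6.7, 351.1]
eef_rot: [[0.956, 0.295, -0.0], [0.295, -0.956, -0.0], [-0.0, 0.0, -1.0]]
contact_force: [0.6, -0.1, 0.7]
grip_width: -0.003
```

View pics/side1.png

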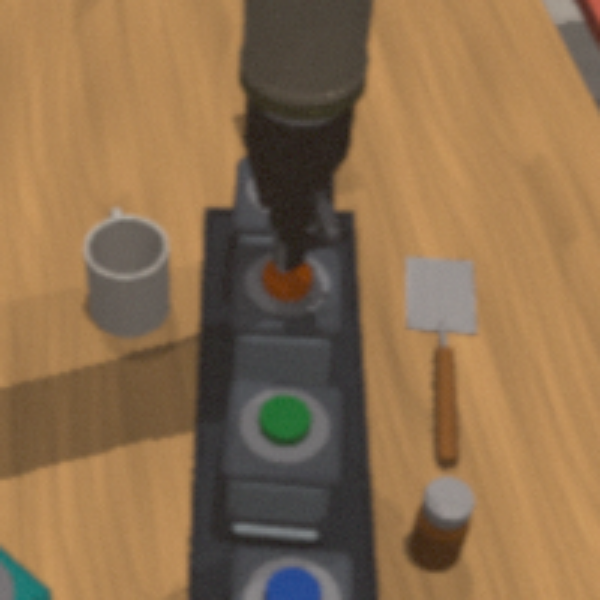

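The closed fingertips, at crop pixel (290,265), hang over the orange button at (288,278), centred and about 15 mm above it. Now I press.

```bash
python3 -m crank '[[[-1,0,0.1,-0.3,0,0,0],[-1,0,0,-0.2,0,0,0],[-1,0,0,-0.1,0,0,0],[-1,0,0,-0.1,0,0,0],[-1,0,0,-0.1,0,0,0],[-1,0,0,0,0,0,0]]]'; python3 -m crank '[[[-1,0,0,-0.05,0,0,0],[-1,0,0,-0.05,0,0,0],[-1,0,0,0,0,0,0]]]'
```

```text
time: 3.6
ee_pos: [556.2, -3.1, 326.4]
eef_rot: [[0.955, 0.295, -0.0], [0.295, -0.955, -0.0], [-0.0, 0.0, -1.0]]
contact_force: [-0.5, 0.1, 0.3]
grip_width: 0.005
time: 3.9
ee_pos: [556.4, -3.2, 324.6]
eef_rot: [[0.955, 0.295, 0.001], [0.295, -0.955, -0.001], [0.0, 0.001, -1.0]]
contact_force: [-3.3, -0.7, 10.3]
grip_width: 0.0
```

```bash
python3 -m crank '[[[-1,0,0,-0.04,0,0,0],[-1,0,0,0,0,0,0]]]'; python3 -m crank '[[[-1,0,0,-0.04,0,0,0],[-1,0,0,0,0,0,0]]]'
```

```text
time: 4.1
ee_pos: [556.7, -3.2, 324.5]
eef_rot: [[0.956, 0.295, 0.002], [0.295, -0.956, -0.001], [0.002, 0.002, -1.0]]
contact_force: [-6.1, -0.9, 19.3]
grip_width: 0.003
time: 4.3
ee_pos: [557.0, -3.2, 324.6]
eef_rot: [[0.956, 0.295, 0.004], [0.295, -0.956, -0.002], [0.003, 0.003, -1.0]]
contact_force: [-8.2, -0.6, 28.8]
grip_width: 0.003
```

Force climbs with no further travel, with the tip at 151.5 mm, so the orange button is on its stop. On to green.

```bash
python3 -m crank '[[[-1,0,0,0.12,0,0,0],[-1,0,0,0.4,0,0,0],[-1,0,0,0.5,0,0,0],[-1,0,0,0,0,0,0],[-1,-0.1,-0.5,0,0,0,0],[-1,-0.2,-0.9,0,0,0,0],[-1,-0.2,-1,0,0,0,0],[-1,-0.13,-0.9,0,0,0,0],[-1,-0.1,-0.6,0,0,0,0],[-1,0,0,0,0,0,0],[-1,0,0,-0.4,0,0,0],[-1,0,0,-0.4,0,0,0],[-1,0,0,-0.2,0,0,0],[-1,0,0,0,0,0,0],[-1,0,0,0,0,0,0]]]'
python3 - <<'E'
from workcell import robot
import cv2
c=robot.read_camera("side");cv2.imwrite("pics/side2.png",cv2.resize(c["frame"][100:300,250:450,::-1],None,fx=3,fy=3))
E
```

```text
time: 5.8
ee_pos: [534.5, -119.6, 321.8]
eef_rot: [[0.955, 0.296, -0.0], [0.296, -0.955, 0.0], [-0.0, -0.0, -1.0]]
contact_force: [0.1, -0.9, -0.3]
grip_width: 0.003
```

View pics/side2.png

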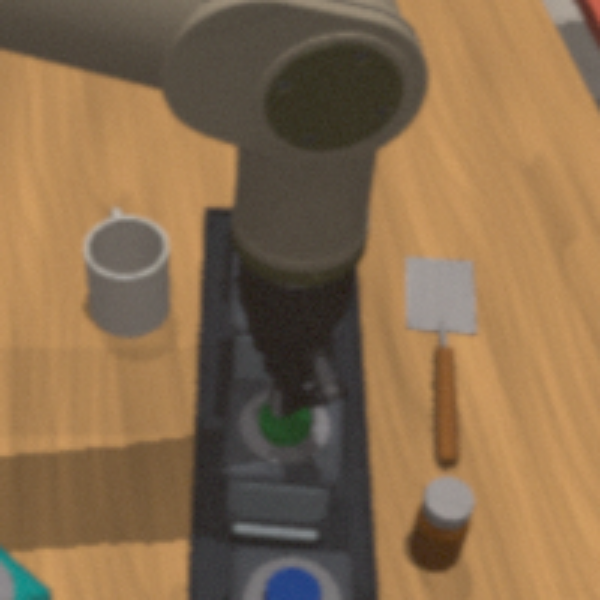

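The tips, at crop (292,405), are centred over the green button at (285,420), about 11 mm up. Pressing green.

```bash
python3 -m crank '[[[-1,0,0,-0.2,0,0,0],[-1,0,0,-0.2,0,0,0],[-1,0,0,-0.1,0,0,0],[-1,0,0,-0.1,0,0,0],[-1,0,0,-0.1,0,0,0],[-1,0,0,0,0,0,0]]]'; python3 -m crank '[[[-1,0,0,-0.05,0,0,0],[-1,0,0,-0.04,0,0,0],[-1,0,0,0,0,0,0]]]'; python3 -m crank '[[[-1,0,0,-0.04,0,0,0],[-1,0,0,0,0,0,0]]]'; python3 -m crank '[[[-1,0,0,-0.03,0,0,0],[-1,0,0,0,0,0,0]]]'
```

```text
time: 6.45
ee_pos: [534.3, -120.1, 300.5]
eef_rot: [[0.955, 0.295, -0.0], [0.295, -0.955, 0.0], [-0.0, -0.0, -1.0]]
contact_force: [-0.3, -0.2, 1.2]
grip_width: 0.001
time: 6.75
ee_pos: [534.5, -120.1, 299.5]
eef_rot: [[0.955, 0.295, 0.0], [0.295, -0.955, -0.001], [0.0, 0.001, -1.0]]
contact_force: [-6.6, 1.2, 15.6]
grip_width: 0.002
time: 6.95
ee_pos: [534.7, -120.1, 299.4]
eef_rot: [[0.955, 0.295, 0.001], [0.295, -0.955, -0.001], [0.001, 0.002, -1.0]]
contact_force: [-9.3, 0.4, 25.7]
grip_width: 0.004
time: 7.15
ee_pos: [534.9, -120.0, 299.4]
eef_rot: [[0.955, 0.295, 0.002], [0.295, -0.955, -0.002], [0.001, 0.002, -1.0]]
contact_force: [-11.8, 0.6, 32.2]
grip_width: 0.004
```

Green is on its stop. On to blue.

```bash
python3 -m crank '[[[-1,0,0,0.11,0,0,0],[-1,0,0,0.4,0,0,0],[-1,0,0,0.5,0,0,0],[-1,0,0,0,0,0,0],[-1,-0.1,-0.5,0,0,0,0],[-1,-0.1,-0.9,0,0,0,0],[-1,-0.15,-1,0,0,0,0],[-1,-0.12,-1,0,0,0,0],[-1,-0.1,-0.93,0,0,0,0],[-1,0,0,0,0,0,0],[-1,0,0,-0.4,0,0,0],[-1,0,0,-0.4,0,0,0],[-1,0,0,-0.2,0,0,0],[-1,0,0,0,0,0,0],[-1,0,0,0,0,0,0]]]'
python3 - <<'E'
from workcell import robot
import cv2
c=robot.read_camera("side");cv2.imwrite("pics/side3.png",cv2.resize(c["frame"][160:360,250:450,::-1],None,fx=3,fy=3))
E
```

```text
time: 8.65
ee_pos: [517.5, -249.5, 296.3]
eef_rot: [[0.955, 0.296, -0.0], [0.296, -0.955, 0.0], [-0.0, -0.0, -1.0]]
contact_force: [0.3, -1.0, 0.1]
grip_width: -0.002
```

View pics/side3.png

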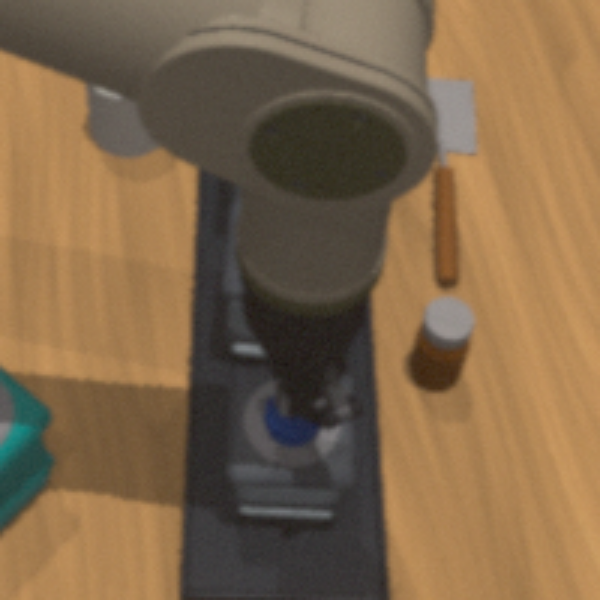

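The tips, at crop (298,410), are over the blue button at (291,420). Pressing blue; I expect the stop at TCP z of about 274.5.

```bash
python3 -m crank '[[[-1,0,0,-0.2,0,0,0],[-1,0,0,-0.2,0,0,0],[-1,0,0,-0.1,0,0,0],[-1,0,0,-0.1,0,0,0],[-1,0,0,-0.1,0,0,0],[-1,0,0,0,0,0,0]]]'; python3 -m crank '[[[-1,0,0,-0.05,0,0,0],[-1,0,0,-0.04,0,0,0],[-1,0,0,0,0,0,0]]]'; python3 -m crank '[[[-1,0,0,-0.04,0,0,0],[-1,0,0,0,0,0,0]]]'; python3 -m crank '[[[-1,0,0,-0.02,0,0,0],[-1,0,0,0,0,0,0]]]'
```

```text
time: 9.3
ee_pos: [517.2, -250.0, 275.0]
eef_rot: [[0.955, 0.295, -0.0], [0.295, -0.955, 0.0], [-0.0, -0.0, -1.0]]
contact_force: [0.2, -0.4, 1.1]
grip_width: 0.004
time: 9.6
ee_pos: [517.3, -249.9, 274.4]
eef_rot: [[0.955, 0.295, -0.0], [0.295, -0.955, -0.001], [-0.0, 0.001, -1.0]]
contact_force: [-6.0, 3.2, 18.8]
grip_width: 0.0
time: 9.8
ee_pos: [517.4, -249.9, 274.3]
eef_rot: [[0.955, 0.295, 0.0], [0.295, -0.955, -0.001], [-0.0, 0.001, -1.0]]
contact_force: [-10.5, 3.7, 29.5]
grip_width: 0.002
time: 10.0
ee_pos: [517.4, -249.9, 274.3]
eef_rot: [[0.955, 0.295, 0.0], [0.295, -0.955, -0.002], [-0.0, 0.002, -1.0]]
contact_force: [-13.1, 5.4, 33.9]
grip_width: -0.001
```

Blue is on its stop. I retreat up and away, then check everything.

```bash
python3 -m crank '[[[-1,0,0,0.1,0,0,0],[-1,0,0,0.4,0,0,0],[-1,0,0,0.8,0,0,0],[-1,0,0,1,0,0,0],[-1,0,0,1,0,0,0],[-1,0,0,1,0,0,0],[-1,0,-0.5,0.3,0,0,0],[-1,-0.4,-1,0,0,0,0],[-1,-0.5,-1,0,0,0,0],[-1,-0.5,-1,0,0,0,0],[-1,-0.5,-1,0,0,0,0],[-1,-0.5,-1,0,0,0,0],[-1,-0.5,-1,0,0,0,0],[-1,-0.5,-1,0,0,0,0],[-1,-0.5,-1,0,0,0,0],[-1,-0.3,-0.5,0,0,0,0],[-1,0,0,0,0,0,0],[-1,0,0,0,0,0,0]]]'
python3 - <<'E'
from workcell import robot
from h import *
im=[]
for n in('top','side'):
    c=robot.read_camera(n);o=np.load(n+'0.npz')
    for k in H:
        a=centre(o,k,S[n][k],Z[k]-1);b=centre(c,k,S[n][k],Z[k]-12);print(n,k,'before',np.round(a[2],1),'after',np.round(b[2],1),'depth dz',np.round(b[3]-a[3],1))
    f=c['frame'][:,:,::-1]
    im.append(cv2.resize(f[100:300,180:480] if n=='top' else f[100:350,200:500],(400,400)))
cv2.imwrite('pics/end.png',np.hstack(im));print(np.round(robot.sense()['contact_force'],1))
E
```

```text
time: 11.8
ee_pos: [391.9, -519.2, 408.9]
eef_rot: [[0.955, 0.296, 0.0], [0.296, -0.955, 0.001], [0.001, -0.001, -1.0]]
contact_force: [-0.9, -0.2, 0.4]
grip_width: 0.004
top orange before [5.565e+02 3.000e-01 1.620e+02] after [557.3   0.  151. ] depth dz [ -0.   -0.4 -10.7]
top green before [ 534.9 -117.4  137. ] after [ 535.  -117.7  126. ] depth dz [  0.4   0.3 -10.7]
top blue before [ 517.8 -247.9  112. ] after [ 518.  -248.4  101. ] depth dz [ -0.2  -0.6 -11.8]
side orange before [556.9  -6.1 162. ] after [558.1  -2.5 151. ] depth dz [  1.2   2.8 -10.5]
side green before [ 534.7 -122.8  137. ] after [ 535.5 -120.3  126. ] depth dz [  0.3   1.7 -10.7]
side blue before [ 517.8 -251.9  112. ] after [ 523.2 -246.9  101. ] depth dz [  6.7   5.3 -11.3]
[-0.3  0.6 -0.2]
```

View pics/end.png

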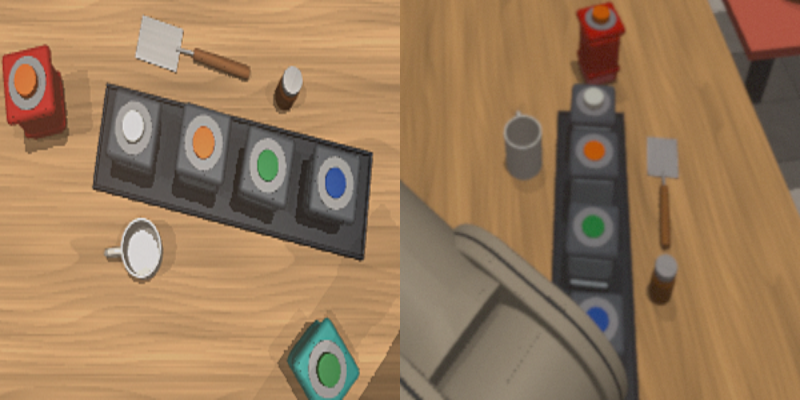

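The final views show all canisters upright and in place and the bystanders undisturbed. The three buttons sit 10.5–11.8 mm lower. The arm partly hides blue in the side view, which explains its shifted centre there; the top view shows it unmoved.

```bash
python3 -c "
from workcell import robot;print(robot.hand_in())"
```

```text
the job is handed in; nothing more can be done
None
```

I pushed the orange, green and blue seal buttons down to their stops, in that order, with the fingers closed. I then backed the arm away and handed the job in at about 12 s; the hand-in gives no verdict.

- **Stops:** each press ended with the force rising to 29–34 N with no further travel. The fingertips stopped at about 151.5, 126.5 and 101.5 mm, against expected button tops of 151, 126 and 101 mm.
- **Depth check:** the cameras show the buttons 10.5–11.8 mm lower than at the start.
- **Positions:** in the top view the three canisters shifted less than 1 mm. By eye, the white canister, mug, jar, spatula and both look-alikes look untouched; I did not measure them.
- **Disagreements:** before the presses, the two cameras differed by 4–6 mm in y, so I aimed at the mean. In the last side view, blue's centre read about 7 mm off, because the arm partly hid it.

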